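# Lock the stopper into the vacuum flask

### The arm

A 6-joint arm with a two-finger parallel gripper is mounted at the origin on the work surface. World frame = base frame: x ahead of the robot, y to its left, z up, the work surface at z = 0. Lengths are in m, angles in degrees, forces in N, time in s.
With the tool pointing down it reaches from about 0.375 to 0.9 m from the base axis. Payload 3.1 kg.
Tool frame: the origin (TCP) lies on the centre line of the jaws, within the pads' length; the fingertips stand 17 mm ahead of it and the grasp point (between the pads) lies 2 mm behind it; z points along the fingers, y is the line along which they close (so a half turn about z gives the same grasp; the last joint's range is limited). The gripper opens to 87 mm and grips with 3 to 60 N. Pads are 19 mm wide; open, the fingers measure 117 mm over their backs; the gripper's body (75 mm by 190 mm) begins 51 mm behind the grasp point.
Start: joints at [60.247, 30.224, 82.088, -0, 67.689, -10.227], TCP at [0.209, 0.589, 0.2] pointing down, gripper open.
Joint ranges: [-176.69, 176.69], [-43.24, 126.21], [12.49, 139.97], [-82, 262], [0, 151.66], [-163.58, 163.58]. Speed limits (degrees/s): [159.86, 159.86, 180, 180, 180, 180].

### API

Orientations are given as a 3x3 rotation matrix whose columns are the frame's x, y, z axes.
In Python, from rig import bot, imaging, finder gives the robot as it stands. The module is installed in compiled form; this text tells all that it offers.
- The arm moves only by the tool play_rows, never from a script. Its argument "motion" is a list that holds one entry, the list of rows, each a list of 6 numbers: the shift along the tool's x, y, z in m, then the turn, a rotation vector about the tool's x, y, z in degrees. In form: [[[dx, dy, dz, wx, wy, wz], ...]]. A call has 1 to 8 rows; each row is the pose to reach, as a shift and turn from the pose commanded when the call began, along the tool's axes at that moment; what a row does not reach only later rows make up. A row lasts 1/12 s, in which the tool goes at most 41.7 mm and 7.16 degrees, less where a joint would pass 70% of its speed; a pose out of reach is approached as far as the arm can. A call with a gripper value outside its range is refused whole. "fingers" is the finger opening in m, from 0 to 0.087, set as the call begins (left out, the last holds). The fingers move at their own pace and stop on an object; the grip force is fixed at half the most. Time passes only in rows, so rows that repeat a pose let the fingers close. It gives the time, the measured TCP pose, the force, the opening and the grip force at its end, in the units of the state.
- bot.read_state(): the state, without advancing time (a new reading comes with each control period).
- imaging.capture(name): name is "scene" or "top" or "wrist"; returns a dict with "frame" (384x512x3 uint8, red, green, blue), "camera_matrix" (3x3 intrinsics, pixels), "R" (3x3) and "t" (3): a world point X has camera coordinates R X + t. Camera axes: x right, y down, z forward; pixel columns grow to the right and rows downward; lengths in m; the calibration is good to about 2 mm. A picture is of the moment at which its call begins. There is no depth.
- bot.hand_in(): hands the job in; it is judged then, once.
Trained networks look in the newest picture that a camera, given by its name, has taken for a name from the list of things; names that differ only in an ending like _2 or _b are one class to them, and where a whole thing is asked for, a point or a joint stands for the part that bears it (a point fixed in the world has none). Each returns a list of dicts, best first, with "confidence" (0 to 1); they miss things now and then, are a little off and sometimes report something else, mostly with a low value. They report only what shows in the picture. A call takes as long as a camera call. They do not tell look-alikes from the thing itself.
- finder.recognise(camera, name): "at" ([x, y, z] in m, in world coordinates, good to about 4 mm: the middle of the surface that is visible of it).
- finder.outline_of(camera, name): "pixels" (384x512 bool, what is visible of it).
The state is a dict: "time_s": time; "joint_positions": joint angles; "qvel": joint speeds; "tau": joint torques, N m; "position": TCP position; "tcp_rot": TCP orientation; "force": force on the tool from outside, world axes, zero at the start; "moment": the same for the moment, N m; "opening": opening from 0.0 (shut) to 1.0 (fully open); "grasp_force": force on a finger pad.
Only numpy, scipy, OpenCV 4.12 (cv2) and the standard library are available. Lean on these libraries where they do the work, as an engineer would, in place of code of your own. Each camera call takes 0.05 s, during which the arm holds its last target. There are 200 camera calls.

### The job

Pick up the flask's stopper from the coaster, lower it into the flask's mouth with its lugs down through the two slots, then press it gently against its spring and turn it a quarter turn clockwise (seen from above) until it catches, and let go. The stopper must stay locked in the mouth by itself; never force it hard, and leave the other things on the shelf as they stand.

Things in the scene. Friction and masses are not known exactly. Their poses are not given: they have to be found in the camera images.
- flask: Squat wide-mouthed vacuum flask, 100 mm across, about 150 mm high, fixed in a round wooden holder 116 mm across screwed to the shelf. Origin: centre of the holder's underside, on the shelf; z up the flask's axis. A strap handle stands out along its +x (to 81 mm from the axis, 33 to 110 mm high). The plastic shell ends 136 mm up. More than 30 N from the stopper damages the flask.
- flask_mouth (a point): On the flask's axis, 150 mm above its origin: the usual height of the flat top of the steel collar (75 mm across) that stands out of the shell. The real top is up to 10 mm lower or higher, differs each time and is not reported: feel for it. 'Depth' in these notes is below the real top. Round bore 44 mm across; its lip is 22 mm thick, and below the lip the lugs turn freely.
- flask_slot (a point): Middle of the slot at the flask's +x, 27 mm from the axis, 150 mm above the origin; a second slot faces it at -x. Each is 16 mm wide, cut through the collar's lip from the bore out to 34 mm from the axis, wide enough for a lug.
- flask_pocket (a point): Point over the catch pocket at the flask's -y, 27 mm from the axis, 150 mm above the origin; a second lies at +y. The pockets open downwards under the lip, 18 mm wide, roof 18 mm deep: unseen from above. Just past each, clockwise, an end stop halts the lugs about 4 degrees beyond the quarter turn. Turned anticlockwise, lugs meet a stop before any pocket.
- flask_seal (a point): Centre of the sprung disc (33 mm across) in the bore; this point is 131 mm above the flask's origin. Its top rests 19 mm deep: 2 N starts it down, then 1 N per mm. The stopper turns only with its underside 28 mm deep or more (about 11 N); its flange stops hard on the collar at 30.5 mm (13.5 N of spring). Caught, the spring lifts and holds it at 24 mm deep.
- stopper: Loose plastic stopper, about 0.12 kg, upright on the coaster. Origin: centre of its underside; z up. Plug 40 mm across, 30.5 mm high; at its foot two lugs, a bar 56 mm long along x, 12 mm wide, 6 mm thick (z 0 to 6 mm); above the plug a round flange 68 mm across (z 30.5 to 35.5 mm), and on it the grip wing. A half turn about z leaves it the same.
- stopper_wing (a point): Centre of the stopper's grip wing, on its axis 49.5 mm above its origin. The upright wing is 50 mm long along the stopper's x (in line with the lugs), 12 mm thick along y, 28 mm tall (z 35.5 to 63.5 mm): pinch it across its thickness from above.
- coaster: Loose square wooden coaster, 100 x 100 x 10 mm, lying flat on the shelf with the stopper on it. Origin: centre of its underside.
- mug_a: White mug, 80 mm across, 90 mm high, a bystander. Origin: centre of its underside.
- mug_b: White mug like the other, a bystander. Origin: centre of its underside.
- teaspoon: Steel teaspoon 140 mm long lying on the shelf between the flask and the coaster, a bystander. Origin: centre of its underside.
- sugar_tin: Green sugar tin, 88 mm across, 105 mm high, a bystander. Origin: centre of its underside.
- coffee_jar: Brown glass jar, 70 mm across, 110 mm high, a bystander. Origin: centre of its underside.
- bowl: Small bowl, 110 mm across, 45 mm high, a bystander. Origin: centre of its underside.
- tea_box: Cardboard box 80 x 130 x 60 mm, a bystander. Origin: centre of its underside.
There are look-alikes about, which are no part of the job. What is shaped like the stopper but purple or white is not meant.

How it is judged:
By the outcome, as a careful person would: the job done as asked, in the order asked, and still so for the second after the job is handed in, with the robot touching nothing.
It also fails if it takes over 66 s, if anything falls off the work surface, if the arm or the gripper's body presses on something with over 40 N, if the wrist force passes 120 N, or if a joint passes its speed limit or range.

## Working session

There is one attempt and no reset: what is moved stays moved. The work goes in short steps, Python scripts to look and compute and a tool call to move; the robot and the scene stay as the last step left them, time stands still between calls to the robot, and variables do not carry over. Pictures are saved under pics/ and viewed, at most 10 in all, crops included, and the job is handed in when it is done.

Besides the shell and the picture viewer there is one more tool, called after "Call:" as name(argument=value, ...), one argument or row to a line, values as JSON. play_rows: Moves the arm, as the interface text tells. Its arguments: {"type":"object","properties":{"motion":{"type":"array"},"fingers":{"type":"number"}},"required":["motion"]}

```bash
mkdir -p pics; python3 - <<'E'
from rig import bot, imaging, finder
import cv2,numpy as np
s=bot.read_state();print(s)
a=imaging.capture("scene");b=imaging.capture("top")
cv2.imwrite("pics/a.png",a["frame"][:,:,::-1]);cv2.imwrite("pics/b.png",b["frame"][:,:,::-1])
for c,o in(("scene",a),("top",b)):
  print(c,o["camera_matrix"].tolist(),o["R"].tolist(),o["t"])
  for n in("stopper","flask","coaster","stopper_wing","flask_mouth","flask_slot"):
    for d in finder.recognise(c,n)[:4]:
      X=np.array(d["at"]);p=o["camera_matrix"]@(o["R"]@X+o["t"]);print(c,n,round(d["confidence"],2),X.round(3),(p[:2]/p[2]).round())
E
```

```text
{'time_s': 0.0, 'joint_positions': array([ 6.02468993e+01,  3.02771361e+01,  8.21572921e+01, -4.83203776e-04,
        6.76880676e+01, -1.02273015e+01]), 'qvel': array([ 0.00278206,  0.11381782, -0.13157542, -0.01937454, -0.04275195,
       -0.04920771]), 'tau': array([ 1.00039630e-03, -4.40045929e+01, -1.76590794e+01,  6.34349557e-02,
        5.81026229e-02, -1.45355639e-04]), 'position': array([0.20847442, 0.58837512, 0.19868627]), 'tcp_rot': array([[-9.42491966e-01,  3.34227143e-01, -1.05421432e-03],
       [ 3.34228598e-01,  9.42490204e-01, -1.85998249e-03],
       [ 3.71930033e-04, -2.10536713e-03, -9.99997715e-01]]), 'force': array([-0.00181633,  0.35561039,  0.80404851]), 'moment': array([-0.02147339,  0.05406426, -0.00188997]), 'grasp_force': 0.0, 'opening': 0.9981839561936717}
scene [[425.4968952724462, 0.0, 263.45489919911677], [0.0, 425.4968952724462, 187.96006770050167], [0.0, 0.0, 1.0]] [[0.8411673530515187, 0.5407003779435993, 0.008976940010438727], [0.38228824647602094, -0.5828207201311901, -0.7170604610435931], [-0.3824829156532238, 0.6065996286492515, -0.6969531618093
[... 1063 characters left out ...]
335065  0.57147478  1.3543895 ]
top stopper 0.89 [0.495 0.318 0.033] [142. 213.]
top stopper 0.68 [0.472 0.195 0.042] [181. 222.]
top stopper 0.65 [0.35  0.194 0.034] [180. 262.]
top stopper 0.51 [0.741 0.185 0.022] [190. 139.]
top flask 0.96 [ 0.519 -0.203  0.117] [316. 206.]
top flask 0.47 [0.732 0.02  0.103] [241. 135.]
top coaster 0.91 [0.466 0.174 0.01 ] [190. 225.]
top stopper_wing 0.74 [0.354 0.193 0.034] [180. 261.]
top stopper_wing 0.72 [0.475 0.198 0.046] [180. 220.]
top stopper_wing 0.61 [ 0.518 -0.198  0.121] [314. 206.]
top stopper_wing 0.56 [0.496 0.316 0.038] [143. 213.]
top flask_mouth 0.64 [0.474 0.197 0.045] [181. 221.]
top flask_slot 0.66 [ 0.519 -0.204  0.121] [316. 206.]
```

View pics/a.png

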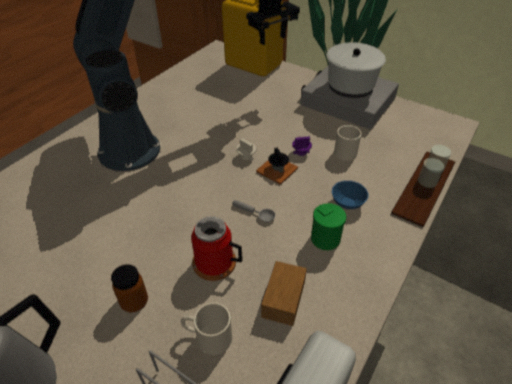

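View pics/b.png

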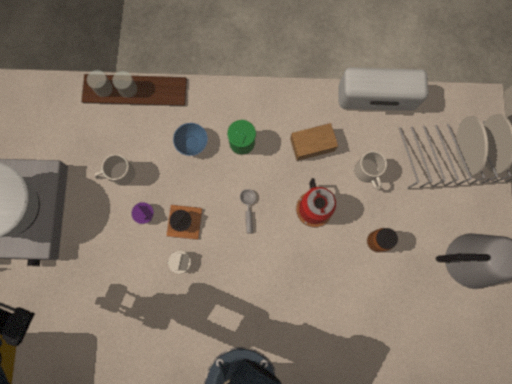

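The candidates in the top view are the dark one on the coaster (181,221), the purple one (142,213) and the white one (180,262). Purple and white are excluded, so the dark one on the coaster is my choice. The flask is at (318,205), with its handle towards (313,183).

I'll move the wrist camera over the stopper for a close check.

Call:
play_rows(
  motion=[
    [[-0.032, -0.024, -0.008, 0, 0, 0], [-0.064, -0.048, -0.016, 0, 0, 0], [-0.096, -0.072, -0.024, 0, 0, 0], [-0.128, -0.096, -0.032, 0, 0, 0], [-0.16, -0.12, -0.04, 0, 0, 0], [-0.192, -0.145, -0.05, 0, 0, 0], [-0.224, -0.17, -0.05, 0, 0, 0], [-0.256, -0.195, -0.05, 0, 0, 0]],
  ],
)

```text
time_s: 1.37
position: [0.3862, 0.3183, 0.2507]
tcp_rot: [[-0.943, 0.334, 0.002], [0.334, 0.943, 0.001], [-0.002, 0.002, -1.0]]
force: [-0.5, 0.6, -1.1]
opening: 1.002
grasp_force: 0.0
```

Call:
play_rows(
  motion=[
    [[-0.03, -0.023, 0, 0, 0, 0], [-0.06, -0.046, 0, 0, 0, 0], [-0.08, -0.06, 0, 0, 0, 0], [-0.08, -0.06, 0, 0, 0, 0], [-0.08, -0.06, 0, 0, 0, 0]],
  ],
)

```text
time_s: 1.78
position: [0.441, 0.2355, 0.2497]
tcp_rot: [[-0.941, 0.337, 0.0], [0.337, 0.941, 0.0], [0.0, 0.0, -1.0]]
force: [-0.7, -0.2, -0.5]
opening: 1.001
grasp_force: 0.0
```

```bash
python3 - <<'E'
from rig import bot, imaging, finder
import cv2,numpy as np
s=bot.read_state();print(s["position"],s["tcp_rot"],s["joint_positions"],s["force"])
o=imaging.capture("wrist");cv2.imwrite("pics/c.png",o["frame"][:,:,::-1])
print(o["camera_matrix"].tolist(),o["R"].tolist(),o["t"], -o["R"].T@o["t"])
for n in("stopper","stopper_wing","coaster"):
    for d in finder.recognise("wrist",n)[:4]:
      X=np.array(d["at"]);p=o["camera_matrix"]@(o["R"]@X+o["t"]);print(n,round(d["confidence"],2),X.round(3),(p[:2]/p[2]).round())
E
```

```text
[0.44103168 0.23545262 0.24973962] [[-9.41382598e-01  3.37340783e-01  2.70788487e-05]
 [ 3.37340759e-01  9.41382493e-01  4.63376116e-04]
 [ 1.30824107e-04  4.45349011e-04 -9.99999892e-01]] [ 1.52514283e+01  1.69804796e+01  9.60893962e+01  2.73990697e-02
  6.69216457e+01 -5.50443669e+01] [-0.74704727 -0.21021579 -0.54079391]
[[288.42255265208473, 0.0, 255.44449651402434], [0.0, 288.42255265208473, 188.4763374679596], [0.0, 0.0, 1.0]] [[0.3377244834815278, 0.9412450054970192, 0.00011350794140355263], [0.9096605464810054, -0.32642275877951143, 0.2568382228692852], [0.24178474607182118, -0.0866373024608357, -0.9664544036783606]] [-0.36987939 -0.36756632  0.35118142] [0.37436759 0.25859053 0.4338479 ]
stopper 0.93 [0.495 0.316 0.034] [322. 181.]
stopper 0.69 [0.474 0.199 0.045] [240. 195.]
stopper 0.58 [0.353 0.202 0.034] [210. 111.]
stopper 0.47 [0.593 0.384 0.034] [385. 226.]
stopper_wing 0.82 [0.473 0.196 0.047] [237. 197.]
stopper_wing 0.82 [0.494 0.32  0.035] [325. 179.]
stopper_wing 0.76 [0.352 0.2   0.034] [208. 111.]
coaster 0.76 [0.457 0.191 0.014] [232. 181.]
```

View pics/c.png

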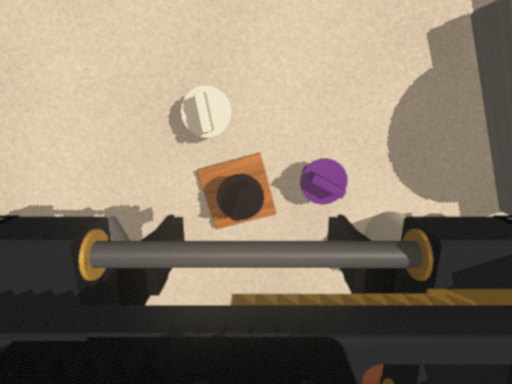

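The view shows white (205,111), dark on the coaster (241,196) and purple (323,181). The dark one's wing is hard to see, so I'll take a brightened crop.

```bash
python3 - <<'E'
from rig import bot, imaging, finder
import cv2,numpy as np
f=imaging.capture("wrist")["frame"][:,:,::-1][160:232,195:285]
print(f.min(),f[30:40,40:50].mean())
g=(np.clip((f.astype(float)-5)/70,0,1)**.6*255).astype(np.uint8)
cv2.imwrite("pics/d.png",cv2.resize(g,None,fx=8,fy=8,interpolation=cv2.INTER_CUBIC))
E
```

```text
32 49.49
```

View pics/d.png

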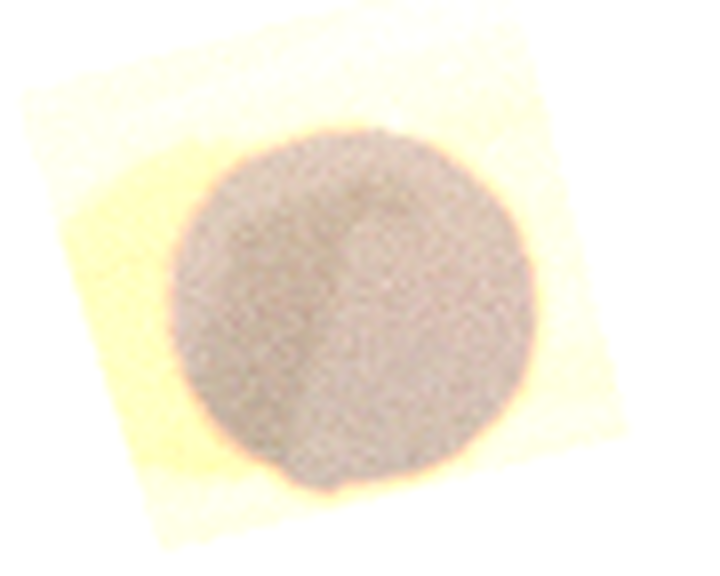

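Call:
play_rows(
  motion=[
    [[-0.02, -0.007, 0.02, 0, 0, 0], [-0.04, -0.014, 0.045, 0, 0, 0], [-0.06, -0.02, 0.07, 0, 0, 0], [-0.083, -0.027, 0.09, 0, 0, 0], [-0.083, -0.027, 0.09, 0, 0, 0], [-0.083, -0.027, 0.09, 0, 0, 0]],
  ],
)

```text
time_s: 2.53
position: [0.5089, 0.1834, 0.1583]
tcp_rot: [[-0.942, 0.334, -0.003], [0.334, 0.942, -0.0], [0.003, -0.001, -1.0]]
force: [-0.5, -0.5, 0.9]
opening: 1.0
grasp_force: 0.0
```

```bash
python3 - <<'E'
from rig import bot, imaging, finder
import cv2,numpy as np
o=imaging.capture("wrist");F=[o["frame"]]+[imaging.capture("wrist")["frame"] for _ in range(7)]
f=np.mean(F,0)[:,:,::-1]
np.savez("w1.npz",f=f,K=o["camera_matrix"],R=o["R"],t=o["t"])
p=o["camera_matrix"]@(o["R"]@np.array([.473,.197,.05])+o["t"]);p=(p[:2]/p[2]).astype(int);print(p)
x0,y0=p[0]-65,p[1]-50
g=(np.clip((f[max(y0,0):y0+100,x0:x0+130]-28)/60,0,1)*255).astype(np.uint8)
cv2.imwrite("pics/e.png",cv2.resize(g,None,fx=6,fy=6,interpolation=cv2.INTER_CUBIC));print(x0,y0)
for n in("stopper","stopper_wing"):
    for d in finder.recognise("wrist",n)[:3]:print(n,round(d["confidence"],2),np.round(d["at"],3))
E
```

```text
[257 145]
192 95
stopper 0.88 [0.357 0.197 0.037]
stopper 0.79 [0.472 0.201 0.042]
stopper 0.57 [0.5   0.315 0.036]
stopper_wing 0.98 [0.356 0.194 0.037]
stopper_wing 0.67 [0.474 0.198 0.048]
stopper_wing 0.56 [0.497 0.316 0.032]
```

View pics/e.png

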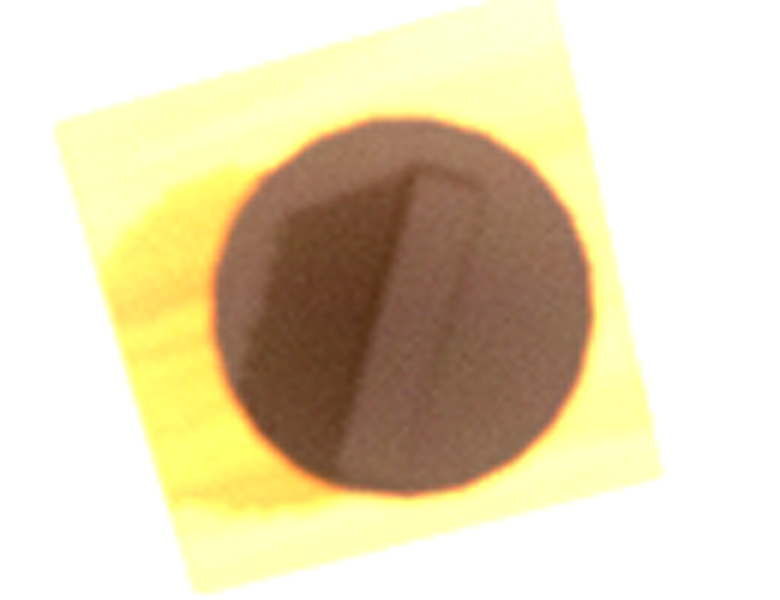

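The crop shows the black stopper clearly. The wing top runs from about (448,180) to (370,474) in the crop, and the flange circle is centred at about (402,305) with radius 188.

```bash
cat > h.py <<'E'
import numpy as np
def px2w(o,uv,z):
    d=o["R"].T@np.linalg.solve(o["K"],[uv[0],uv[1],1.]);c=-o["R"].T@o["t"]
    return c+d*(z-c[2])/d[2]
def w2px(o,X):
    p=o["K"]@(o["R"]@np.asarray(X)+o["t"]);return p[:2]/p[2]
E
python3 - <<'E'
from h import *;from rig import bot
import cv2
o=dict(np.load("w1.npz"));f=o["f"]
c=lambda u,v:((u+.5)/6-.5+192,(v+.5)/6-.5+95)
P=[px2w(o,c(*q),.0735) for q in((415,172),(335,468),(482,188),(405,480))]
for a,b in((0,1),(2,3)):d=P[b]-P[a];print(d*1000,np.degrees(np.arctan2(d[1],d[0])),np.linalg.norm(d))
print("wing c",(P[0]+P[3]+P[1]+P[2])/4, (P[0]-P[2])*1000)
m=(f.sum(2)<260).astype(np.uint8);m[:95]=0;m[200:]=0;m[:,:200]=0;m[:,300:]=0
cn=max(cv2.findContours(m,0,2)[0],key=cv2.contourArea);e=cv2.fitEllipse(cn);print(e,"flange c",px2w(o,e[0],.0455))
print(bot.read_state()["position"],bot.read_state()["tcp_rot"][:,0])
E
```

```text
[ 38.97280257 -27.07903605   0.        ] -34.79229949170978 0.04745685971065681
[ 38.86284588 -26.0856577    0.        ] -33.870442637717595 0.046805793741070814
wing c [0.47533531 0.19865488 0.0735    ] [-5.6537725  -8.81816251  0.        ]
((255.0125732421875, 147.61016845703125), (63.94574737548828, 74.39896392822266), 65.1549072265625) flange c [0.4751864  0.19402695 0.0455    ]
[0.50944988 0.18354338 0.16022206] [-9.42675342e-01  3.33710224e-01 -8.28153298e-04]
```

Call:
play_rows(
  motion=[
    [[0.018, 0.001, 0.02, 0, 0, 5], [0.037, 0.003, 0.04, 0, 0, 10], [0.037, 0.003, 0.055, 0, 0, 15], [0.037, 0.003, 0.055, 0, 0, 15], [0.037, 0.003, 0.055, 0, 0, 15], [0.037, 0.003, 0.055, 0, 0, 15]],
  ],
  fingers=0.04,
)

```text
time_s: 3.53
position: [0.4772, 0.1985, 0.1055]
tcp_rot: [[-0.825, 0.565, 0.002], [0.565, 0.825, 0.0], [-0.002, 0.002, -1.0]]
force: [-0.2, 0.6, -0.6]
opening: 0.635
grasp_force: 0.0
```

```bash
python3 - <<'E'
from rig import bot, imaging, finder
import cv2
from h import *
s=bot.read_state();print(s["position"],np.degrees(np.arctan2(s["tcp_rot"][1,0],s["tcp_rot"][0,0])),s["opening"])
F=[imaging.capture("wrist") for _ in range(4)];o=F[0];f=np.mean([x["frame"] for x in F],0)[:,:,::-1]
o["K"]=o["camera_matrix"]
g=(np.clip((f-20)/80,0,1)*255).astype(np.uint8)
D=s["tcp_rot"][:,0]
for z,c in((.0735,(0,255,0)),):
  p=np.array([.4753,.1987,z]);d=np.array([np.cos(np.radians(-34.4)),np.sin(np.radians(-34.4)),0]);n=np.array([-d[1],d[0],0])
  q=[w2px(o,p+a*d*.025+b*n*.006) for a,b in((1,1),(1,-1),(-1,-1),(-1,1))];print(np.round(q))
cv2.imwrite("pics/f.png",g)
E
```

```text
[0.47716492 0.19851239 0.10550762] 145.56950442902433 0.635155108504547
[[263. 232.]
 [248. 232.]
 [247. 171.]
 [263. 171.]]
```

View pics/f.png

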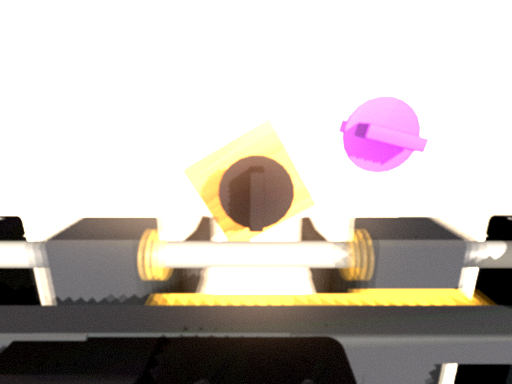

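The wing is upright in the picture at (257,200), as predicted, so I'll descend and grip.

Call:
play_rows(
  motion=[
    [[0.0015, 0, 0.012, 0, 0, 0], [0.0015, 0, 0.024, 0, 0, 0], [0.0015, 0, 0.034, 0, 0, 0], [0.0015, 0, 0.04, 0, 0, 0], [0.0015, 0, 0.04, 0, 0, 0], [0.0015, 0, 0.04, 0, 0, 0]],
  ],
)

```text
time_s: 4.23
position: [0.4744, 0.1992, 0.0645]
tcp_rot: [[-0.824, 0.567, -0.0], [0.567, 0.824, -0.0], [0.0, -0.0, -1.0]]
force: [-0.8, 0.5, 0.4]
opening: 0.463
grasp_force: 0.0
```

Call:
play_rows(
  motion=[
    [[0, 0, 0, 0, 0, 0], [0, 0, 0, 0, 0, 0], [0, 0, 0, 0, 0, 0], [0, 0, 0, 0, 0, 0], [0, 0, 0, 0, 0, 0], [0, 0, 0, 0, 0, 0]],
  ],
  fingers=0,
)

```text
time_s: 4.73
position: [0.4745, 0.1993, 0.0648]
tcp_rot: [[-0.824, 0.567, 0.0], [0.567, 0.824, 0.0], [-0.0, 0.0, -1.0]]
force: [-0.1, 0.2, -0.1]
opening: 0.091
grasp_force: 0.0
```

Call:
play_rows(
  motion=[
    [[0, 0, 0, 0, 0, 0], [0, 0, 0, 0, 0, 0], [0, 0, 0, 0, 0, 0]],
  ],
)

```text
time_s: 4.98
position: [0.4744, 0.1993, 0.0647]
tcp_rot: [[-0.824, 0.567, 0.0], [0.567, 0.824, -0.0], [-0.0, -0.0, -1.0]]
force: [0.7, 0.4, -0.7]
opening: 0.009
grasp_force: 0.0
```

```bash
python3 - <<'E'
from rig import bot, imaging, finder
import cv2
from h import *
s=bot.read_state();print(s["position"],s["opening"],s["grasp_force"],s["force"])
out=[]
for c in("wrist","scene"):
  F=[imaging.capture(c) for _ in range(3)];o=F[0];f=np.mean([x["frame"] for x in F],0)[:,:,::-1]
  o["K"]=o["camera_matrix"];u,v=w2px(o,[.475,.199,.06]).astype(int);print(c,u,v)
  w=(60,45)if c=="scene" else(100,75)
  v=min(v,384-w[1]);g=f[v-w[1]:v+w[1],u-w[0]:u+w[0]]
  g=(np.clip((g-10)/110,0,1)**.8*255).astype(np.uint8)
  out.append(cv2.resize(g,(400,300),interpolation=cv2.INTER_CUBIC))
cv2.imwrite("pics/g.png",np.hstack(out))
E
```

```text
[0.47439665 0.19926518 0.06466051] 0.008590014099201328 0.0 [ 0.74647917  0.3656782  -0.67922038]
wrist 256 217
scene 277 154
```

View pics/g.png

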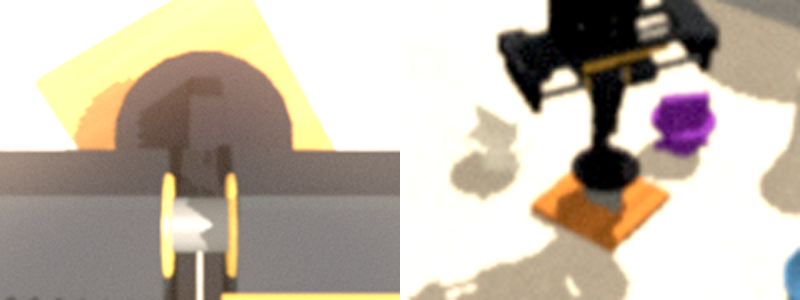

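The opening reads shut with zero grip force, but the picture shows the fingers either side of the wing at about (203,150) in the left half. A short lift will tell.

Call:
play_rows(
  motion=[
    [[0, 0, -0.005, 0, 0, 0], [0, 0, -0.015, 0, 0, 0], [0, 0, -0.03, 0, 0, 0], [0, 0, -0.03, 0, 0, 0], [0, 0, -0.03, 0, 0, 0]],
  ],
)

```text
time_s: 5.7
position: [0.4754, 0.1995, 0.0959]
tcp_rot: [[-0.824, 0.567, 0.003], [0.567, 0.824, 0.001], [-0.002, 0.002, -1.0]]
force: [0.1, 0.3, -0.4]
opening: 0.006
grasp_force: 0.0
```

```bash
python3 - <<'E'
from rig import bot, imaging, finder
import cv2
from h import *
s=bot.read_state();print(s["position"],s["opening"],s["grasp_force"],s["force"])
out=[]
for c in("wrist","scene"):
  F=[imaging.capture(c) for _ in range(3)];o=F[0];f=np.mean([x["frame"] for x in F],0)[:,:,::-1]
  o["K"]=o["camera_matrix"];u,v=w2px(o,[.475,.199,.06]).astype(int);print(c,u,v)
  w=(60,45)if c=="scene" else(100,75)
  v=min(v,384-w[1]);g=f[v-w[1]:v+w[1],u-w[0]:u+w[0]]
  g=(np.clip((g-10)/110,0,1)**.8*255).astype(np.uint8)
  out.append(cv2.resize(g,(400,300),interpolation=cv2.INTER_CUBIC))
cv2.imwrite("pics/h.png",np.hstack(out))
E
```

```text
[0.47539058 0.19946771 0.09585344] 0.005695736757513032 0.0 [ 0.12571624  0.32967007 -0.39651607]
wrist 255 202
scene 277 154
```

View pics/h.png

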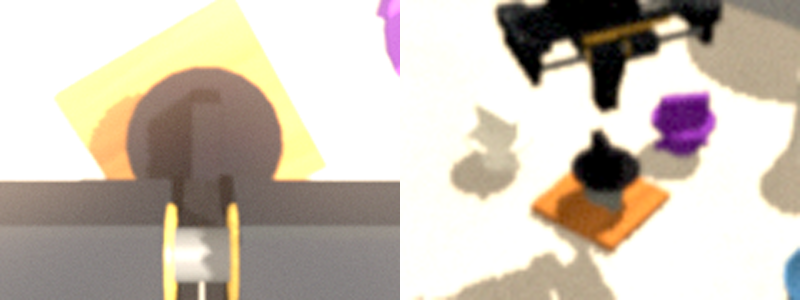

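The stopper stayed put: it is still on the coaster at about (600,165) in the right half, and the fingers closed on nothing. In the scene view the visible fingertips look higher than the stated geometry, so I'll compare the predicted tip positions with the images.

```bash
python3 - <<'E'
from rig import bot, imaging
import cv2
from h import *
s=bot.read_state();T=s["position"];Rt=s["tcp_rot"]
o=imaging.capture("scene");o["K"]=o["camera_matrix"];f=o["frame"][:,:,::-1]
u,v=w2px(o,T).astype(int);x0,y0=u-40,v-50;g=cv2.resize(f[y0:y0+70,x0:x0+80],None,fx=5,fy=5,interpolation=cv2.INTER_CUBIC)
for d,c in((.017,(0,0,255)),(0,(0,255,0)),(-.025,(255,0,0))):
    q=(w2px(o,T+Rt[:,2]*d)-[x0,y0]+.5)*5;cv2.circle(g,tuple(q.astype(int).tolist()),3,c,-1)
c=cv2.imread("pics/c.png")
K=np.array([[288.4226,0,255.4445],[0,288.4226,188.4763],[0,0,1]])
R=np.array([[0.33772448,0.941245,0.0001135],[0.90966055,-0.32642276,0.25683822],[0.24178475,-0.0866373,-0.9664544]]);t=np.array([-0.36987939,-0.36756632,0.35118142])
o=dict(K=K,R=R,t=t);T=np.array([.44103,.23545,.24974]);Rt=np.array([[-.94138,.33734,0],[.33734,.94138,0],[0,0,-1]])
for d,cc in((.017,(0,0,255)),(0,(0,255,0)),(-.025,(255,0,0))):
  for yy in(-.0435,.0435):
    q=w2px(o,T+Rt[:,2]*d+Rt[:,1]*yy);print(d,yy,q.round());cv2.circle(c,tuple(q.astype(int).tolist()),2,cc,-1)
c=cv2.resize(c[190:300,155:355],(400,220));
c=np.vstack([c,np.zeros((130,400,3),np.uint8)]);cv2.imwrite("pics/i.png",np.hstack([g,c]))
E
```

```text
0.017 -0.0435 [197. 211.]
0.017 0.0435 [315. 211.]
0 -0.0435 [192. 219.]
0 0.0435 [320. 219.]
-0.025 -0.0435 [184. 234.]
-0.025 0.0435 [330. 234.]
```

View pics/i.png

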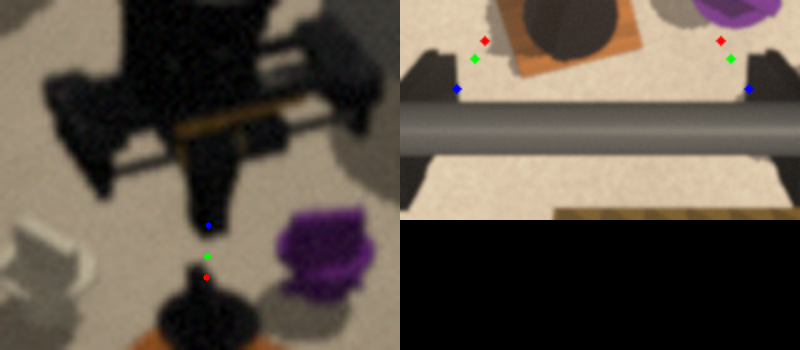

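Both views agree that the real fingertips sit about 18 mm behind the reported TCP, not 17 mm ahead of it. That is some 35 mm shorter than stated, while the sideways position is right. So I'll open and descend deeper, watching the force.

Call:
play_rows(
  motion=[
    [[0, 0, 0, 0, 0, 0], [0, 0, 0, 0, 0, 0], [0, 0, 0, 0, 0, 0], [0, 0, 0, 0, 0, 0], [0, 0, 0, 0, 0, 0], [0, 0, 0, 0, 0, 0], [0, 0, 0, 0, 0, 0], [0, 0, 0, 0, 0, 0]],
  ],
  fingers=0.04,
)

```text
time_s: 6.72
position: [0.4744, 0.1993, 0.0947]
tcp_rot: [[-0.824, 0.567, 0.0], [0.567, 0.824, -0.0], [-0.0, -0.0, -1.0]]
force: [-0.4, 0.1, 0.4]
opening: 0.438
grasp_force: 0.0
```

Call:
play_rows(
  motion=[
    [[0, 0, 0.015, 0, 0, 0], [0, 0, 0.03, 0, 0, 0], [0, 0, 0.042, 0, 0, 0], [0, 0, 0.05, 0, 0, 0], [0, 0, 0.055, 0, 0, 0], [0, 0, 0.055, 0, 0, 0], [0, 0, 0.055, 0, 0, 0]],
  ],
)

```text
time_s: 7.3
position: [0.4745, 0.1993, 0.0397]
tcp_rot: [[-0.824, 0.567, -0.0], [0.567, 0.824, -0.0], [0.0, -0.0, -1.0]]
force: [0.4, 0.4, 0.2]
opening: 0.458
grasp_force: 0.0
```

Call:
play_rows(
  motion=[
    [[0, 0, 0.002, 0, 0, 0], [0, 0, 0.003, 0, 0, 0], [0, 0, 0.004, 0, 0, 0], [0, 0, 0.005, 0, 0, 0], [0, 0, 0.005, 0, 0, 0]],
  ],
)

```text
time_s: 7.72
position: [0.4744, 0.1993, 0.0347]
tcp_rot: [[-0.824, 0.567, 0.0], [0.567, 0.824, 0.0], [-0.0, 0.0, -1.0]]
force: [-1.4, -0.5, -0.2]
opening: 0.457
grasp_force: 0.0
```

Call:
play_rows(
  motion=[
    [[0, 0, 0, 0, 0, 0], [0, 0, 0, 0, 0, 0], [0, 0, 0, 0, 0, 0], [0, 0, 0, 0, 0, 0], [0, 0, 0, 0, 0, 0], [0, 0, 0, 0, 0, 0], [0, 0, 0, 0, 0, 0], [0, 0, 0, 0, 0, 0]],
  ],
  fingers=0,
)

```text
time_s: 8.38
position: [0.4742, 0.1993, 0.0345]
tcp_rot: [[-0.824, 0.567, -0.0], [0.567, 0.824, -0.0], [0.0, -0.0, -1.0]]
force: [-0.6, -0.2, -1.0]
opening: 0.134
grasp_force: 29.9
```

Gripped: opening 11.7 mm at 30 N. Next I'll lift and locate the flask roughly from the top view.

Call:
play_rows(
  motion=[
    [[0, 0, -0.01, 0, 0, 0], [0, 0, -0.03, 0, 0, 0], [0, 0, -0.06, 0, 0, 0], [0, 0, -0.1, 0, 0, 0], [0, 0, -0.14, 0, 0, 0], [0, 0, -0.18, 0, 0, 0], [0, 0, -0.22, 0, 0, 0], [0, 0, -0.23, 0, 0, 0]],
  ],
)

```text
time_s: 9.05
position: [0.4777, 0.2, 0.272]
tcp_rot: [[-0.824, 0.566, 0.013], [0.567, 0.824, 0.002], [-0.009, 0.009, -1.0]]
force: [0.9, -0.5, -0.7]
opening: 0.135
grasp_force: 29.9
```

```bash
python3 - <<'E'
from rig import bot, imaging, finder
import cv2
from h import *
o=imaging.capture("top");o["K"]=o["camera_matrix"];f=o["frame"]
m=finder.outline_of("top","flask")
hsv=cv2.cvtColor(f,cv2.COLOR_RGB2HSV)
# red shell region & grey collar
red=((hsv[...,1]>140)&((hsv[...,0]<8)|(hsv[...,0]>172))).astype(np.uint8);red[:170]=0;red[250:]=0;red[:,:280]=0;red[:,350:]=0
cn=max(cv2.findContours(red,0,2)[0],key=cv2.contourArea);e=cv2.minEnclosingCircle(cn);print(e,cv2.fitEllipse(cn))
grey=((hsv[...,1]<60)&(hsv[...,2]>40)).astype(np.uint8);hull=np.zeros_like(red);cv2.fillPoly(hull,[cv2.convexHull(cn)],1);grey&=hull
gn=max(cv2.findContours(grey,0,2)[0],key=cv2.contourArea);g=cv2.fitEllipse(gn);print("grey",g)
print("collar",px2w(o,g[0],.15)); 
print("handle",px2w(o,(313,183),.10))
s=bot.read_state();print(s["position"],s["opening"],s["grasp_force"],s["force"],s["joint_positions"])
E
```

```text
((315.83642578125, 205.15798950195312), 18.87799835205078) ((317.6104736328125, 204.36753845214844), (30.860443115234375, 39.74848175048828), 40.73377990722656)
grey ((319.4651794433594, 201.8697509765625), (21.396469116210938, 23.114593505859375), 151.78834533691406)
collar [ 0.52533207 -0.20900141  0.15      ]
handle [ 0.59029722 -0.19736969  0.1       ]
[0.47585664 0.19961768 0.26788872] 0.135806503611335 29.948684871196747 [ 0.20447981  0.14993055 -0.60170771] [ 1.03355994e+01  1.69937092e+01  9.28490019e+01  6.56321474e-04
  6.97415493e+01 -4.51473542e+01]
```

Call:
play_rows(
  motion=[
    [[-0.03, -0.023, 0, 0, 0, -5], [-0.06, -0.046, 0, 0, 0, -10], [-0.09, -0.069, 0, 0, 0, -15], [-0.12, -0.092, 0, 0, 0, -20], [-0.15, -0.115, 0, 0, 0, -25], [-0.18, -0.137, 0, 0, 0, -30], [-0.21, -0.16, 0, 0, 0, -35], [-0.24, -0.183, 0, 0, 0, -40]],
  ],
)

```text
time_s: 9.82
position: [0.5666, -0.0887, 0.2614]
tcp_rot: [[-0.995, -0.099, -0.006], [-0.099, 0.995, 0.002], [0.006, 0.003, -1.0]]
force: [0.5, -0.1, -1.6]
opening: 0.134
grasp_force: 30.0
```

```bash
cat > go.py <<'E'
import sys;from rig import bot;import numpy as np
s=bot.read_state();x,y,z,yaw=map(float,sys.argv[1:])
R=s["tcp_rot"];cy=np.degrees(np.arctan2(R[1,0],R[0,0]))
print("shift",(R.T@(np.array([x,y,z])-s["position"])).round(4),"wz",-((yaw-cy+180)%360-180),"q6",s["joint_positions"][5],s["joint_positions"][0])
E
python3 go.py .604 -.195 .26 190
```

```text
shift [-0.0266 -0.1095  0.001 ] wz -4.295744557021635 q6 -115.76563865383812 -20.06012477253944
```

Call:
play_rows(
  motion=[
    [[-0.008, -0.033, 0, 0, 0, -2], [-0.016, -0.066, 0, 0, 0, -4], [-0.024, -0.095, 0, 0, 0, -4.3], [-0.027, -0.11, 0, 0, 0, -4.3], [-0.027, -0.11, 0, 0, 0, -4.3], [-0.027, -0.11, 0, 0, 0, -4.3]],
  ],
)

```text
time_s: 10.32
position: [0.6043, -0.1939, 0.2621]
tcp_rot: [[-0.986, -0.168, -0.005], [-0.168, 0.986, 0.003], [0.004, 0.004, -1.0]]
force: [-0.1, 1.1, -0.8]
opening: 0.133
grasp_force: 29.9
```

```bash
python3 go.py .604 -.195 .26 190; python3 - <<'E'
from rig import bot, imaging, finder
import cv2
from h import *
F=[imaging.capture("wrist") for _ in range(6)];o=F[-1];f=np.mean([x["frame"] for x in F],0)[:,:,::-1]
np.savez("w2.npz",f=f,K=o["camera_matrix"],R=o["R"],t=o["t"]);o["K"]=o["camera_matrix"]
u,v=w2px(o,[.525,-.209,.15]).astype(int);print(u,v)
x0,y0=max(u-90,0),max(v-68,0);g=f[y0:y0+136,x0:x0+180];print(x0,y0,g.shape)
g=(np.clip(g/200,0,1)**.6*255).astype(np.uint8)
cv2.imwrite("pics/j.png",cv2.resize(g,None,fx=4.4,fy=4.4,interpolation=cv2.INTER_CUBIC))
for n in ("flask_slot","flask_mouth"):
  for d in finder.recognise("wrist",n)[:2]:print(n,d)
E
```

```text
shift [ 0.0005 -0.0011  0.002 ] wz -0.3127298147737747 q6 -127.58285124650259 -27.884730427416308
253 100
163 32 (136, 180, 3)
flask_slot {'at': [0.5306, -0.2172, 0.1279], 'confidence': 0.85}
flask_mouth {'at': [0.5285, -0.2117, 0.1283], 'confidence': 0.96}
```

View pics/j.png

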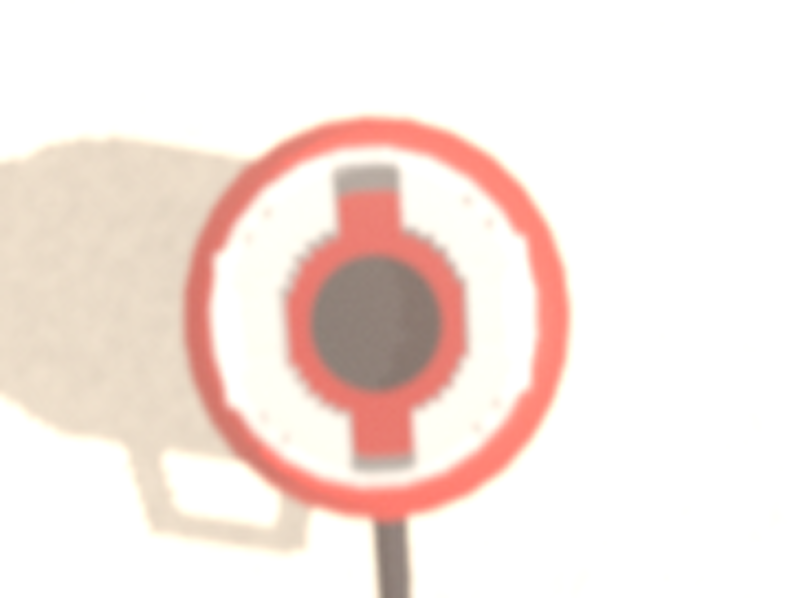

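The crop shows the collar centred at about (374,317) and the slots' outer ends at (366,168) and (384,469). The handle points down at (393,560).

```bash
python3 - <<'E'
from h import *
import cv2
o=dict(np.load("w2.npz"));f=o["f"]
c=lambda u,v:((u+.5)/4.4-.5+163,(v+.5)/4.4-.5+32)
m=(f.min(2)>125).astype(np.uint8)  # collar, bounded by red shell
g=f.mean(2);red=((f[...,2]-f[...,1])>40).astype(np.uint8)
red[:, :195]=0;red[:,300:]=0;red[160:]=0
cs,h=cv2.findContours(red,cv2.RETR_CCOMP,cv2.CHAIN_APPROX_NONE)
holes=[k for k in range(len(cs)) if h[0][k][3]>=0];k=max(holes,key=lambda k:cv2.contourArea(cs[k]));e=cv2.fitEllipse(cs[k]);print("inner ellipse",e)
for z in(.14,.145,.15,.155,.16):
  A,B=px2w(o,c(366.5,167),z),px2w(o,c(384,470),z);d=B-A
  L,Rr=px2w(o,c(210,317),z),px2w(o,c(538,317),z)
  print(z,"len",np.linalg.norm(d)*1e3,"dia",np.linalg.norm(L-Rr)*1e3,"ang",np.degrees(np.arctan2(d[1],d[0])),"mid",((A+B)/2).round(4),"collar",px2w(o,e[0],z).round(4))
for z in (.136,):print("shell outer c",px2w(o,c(377,318),z))
E
python3 go.py .604 -.195 .26 190
```

```text
inner ellipse ((247.3343963623047, 103.45803833007812), (74.22371673583984, 75.97660064697266), 166.64816284179688)
0.14 len 68.09020714041522 dia 76.58000868602134 ang 12.91374585394905 mid [ 0.5301 -0.2138  0.14  ] collar [ 0.5287 -0.2147  0.14  ]
0.145 len 66.9874944373622 dia 75.33980466954884 ang 12.913745853949033 mid [ 0.5302 -0.2137  0.145 ] collar [ 0.5288 -0.2146  0.145 ]
0.15 len 65.88478173430929 dia 74.09960065307635 ang 12.913745853949017 mid [ 0.5303 -0.2136  0.15  ] collar [ 0.529  -0.2144  0.15  ]
0.155 len 64.78206903125619 dia 72.85939663660382 ang 12.913745853949033 mid [ 0.5304 -0.2134  0.155 ] collar [ 0.5291 -0.2143  0.155 ]
0.16 len 63.67935632820316 dia 71.61919262013132 ang 12.913745853949038 mid [ 0.5305 -0.2133  0.16  ] collar [ 0.5292 -0.2141  0.16  ]
shell outer c [ 0.52888578 -0.21377714  0.136     ]
shift [ 0.002  -0.0012  0.005 ] wz -0.15827474839670685 q6 -127.6111628227831 -27.768089239505414
```

```bash
python3 - <<'E'
from rig import imaging
from h import *
import cv2
from scipy.ndimage import map_coordinates as mc
def load(n,cam):
  o=imaging.capture(cam);o["K"]=o["camera_matrix"];o["f"]=cv2.imread(n).astype(float);return o
C={"scene":load("pics/a.png","scene"),"top":load("pics/b.png","top"),"wrist":dict(np.load("w2.npz"))}
th=np.radians(np.arange(0,360,3))
for n,o in C.items():
  red=cv2.GaussianBlur(o["f"][...,2]-o["f"][...,1],(0,0),.7)
  def s(x,y,z,r):
    P=np.c_[x+r*np.cos(th),y+r*np.sin(th),0*th+z];p=(P@o["R"].T+o["t"])@o["K"].T;p=p[:,:2]/p[:,2:]
    return mc(red,[p[:,1],p[:,0]],order=1)
  best=[]
  for z in(.14,.145,.15,.155):
   for x in np.arange(.515,.545,.001):
    for y in np.arange(-.23,-.2,.001):
      best.append((np.mean(np.clip(s(x,y,.136,.044),0,80)-np.clip(s(x,y,z,.034),0,80)*.5-np.clip(s(x,y,.136,.055),0,80)*(n!="scene")),z,x,y))
  best.sort(reverse=True);b=np.array(best[:25]);print(n,best[0],b[:,1:].mean(0),b[:,1:].std(0))
E
```

```text
scene (np.float64(45.80037783128999), 0.155, np.float64(0.54), np.float64(-0.224)) [ 0.1544   0.53936 -0.22416] [0.00162481 0.00157175 0.00159198]
top (np.float64(20.6947090762961), 0.155, np.float64(0.526), np.float64(-0.211)) [ 0.1494   0.52644 -0.21116] [0.0051614  0.00085229 0.00078384]
wrist (np.float64(60.63562841552133), 0.145, np.float64(0.53), np.float64(-0.214)) [ 0.145    0.53008 -0.21324] [0.00489898 0.00084475 0.0007088 ]
```

```bash
python3 go.py .5283 -.2141 .2 192.9; python3 - <<'E'
from rig import bot
print(bot.read_state()["position"],bot.read_state()["qvel"])
E
```

```text
shift [ 0.0798 -0.0067  0.065 ] wz -3.0829370859397613 q6 -127.61521357614548 -27.798334110992762
[ 0.60579422 -0.19390023  0.26498156] [-0.18692216  0.2372222  -0.09689372 -0.01809368  0.04024635  0.00364005]
```

Call:
play_rows(
  motion=[
    [[0.025, -0.002, 0, 0, 0, -1], [0.05, -0.004, 0.01, 0, 0, -2], [0.07, -0.006, 0.03, 0, 0, -3], [0.08, -0.0067, 0.055, 0, 0, -3.1], [0.08, -0.0067, 0.065, 0, 0, -3.1], [0.08, -0.0067, 0.065, 0, 0, -3.1], [0.08, -0.0067, 0.065, 0, 0, -3.1], [0.08, -0.0067, 0.065, 0, 0, -3.1]],
  ],
)

```text
time_s: 11.48
position: [0.5301, -0.2152, 0.2009]
tcp_rot: [[-0.975, -0.223, 0.003], [-0.223, 0.975, -0.002], [-0.003, -0.002, -1.0]]
force: [-0.5, -0.7, -0.8]
opening: 0.137
grasp_force: 29.9
```

```bash
python3 go.py .5283 -.2141 .18 192.9; python3 - <<'E'
from rig import bot
s=bot.read_state();print(s["position"],s["qvel"].round(2),s["force"],s["moment"])
E
```

```text
shift [0.0015 0.0015 0.0209] wz 0.006260242649091197 q6 -136.20509458489775 -33.292188234891995
[ 0.53007959 -0.21520405  0.20091749] [ 0.18 -0.52 -0.28 -0.15  0.03 -0.06] [-0.50687866 -0.65156956 -0.82925624] [0.07087398 0.01295074 0.03372787]
```

Call:
play_rows(
  motion=[
    [[0.001, 0.0015, 0.004, 0, 0, 0], [0.001, 0.0015, 0.008, 0, 0, 0], [0.001, 0.0015, 0.012, 0, 0, 0], [0.001, 0.0015, 0.015, 0, 0, 0], [0.001, 0.0015, 0.015, 0, 0, 0], [0.001, 0.0015, 0.015, 0, 0, 0]],
  ],
)

```text
time_s: 11.98
position: [0.5267, -0.2133, 0.1843]
tcp_rot: [[-0.975, -0.223, -0.001], [-0.223, 0.975, 0.0], [0.0, 0.0, -1.0]]
force: [-0.4, 0.4, -1.7]
opening: 0.134
grasp_force: 29.9
```

Call:
play_rows(
  motion=[
    [[0, 0, 0.001, 0, 0, 0], [0, 0, 0.002, 0, 0, 0], [0, 0, 0.003, 0, 0, 0], [0, 0, 0.004, 0, 0, 0], [0, 0, 0.004, 0, 0, 0]],
  ],
)

```text
time_s: 12.4
position: [0.5266, -0.2134, 0.1805]
tcp_rot: [[-0.975, -0.223, -0.0], [-0.223, 0.975, 0.0], [0.0, 0.0, -1.0]]
force: [0.1, -0.1, -1.1]
opening: 0.136
grasp_force: 29.9
```

Call:
play_rows(
  motion=[
    [[0, 0, 0.001, 0, 0, 0], [0, 0, 0.002, 0, 0, 0], [0, 0, 0.003, 0, 0, 0], [0, 0, 0.004, 0, 0, 0], [0, 0, 0.004, 0, 0, 0]],
  ],
)

```text
time_s: 12.82
position: [0.5266, -0.2133, 0.1764]
tcp_rot: [[-0.975, -0.223, -0.0], [-0.223, 0.975, 0.0], [0.0, 0.0, -1.0]]
force: [-0.3, -0.0, -1.6]
opening: 0.132
grasp_force: 29.9
```

Call:
play_rows(
  motion=[
    [[-0.0015, -0.0012, 0, 0, 0, 0], [-0.0015, -0.0012, 0.001, 0, 0, 0], [-0.0015, -0.0012, 0.002, 0, 0, 0], [-0.0015, -0.0012, 0.003, 0, 0, 0], [-0.0015, -0.0012, 0.003, 0, 0, 0]],
  ],
)

```text
time_s: 13.23
position: [0.5283, -0.2141, 0.1734]
tcp_rot: [[-0.975, -0.223, -0.0], [-0.223, 0.975, 0.0], [0.0, 0.0, -1.0]]
force: [0.4, -0.7, -1.0]
opening: 0.139
grasp_force: 29.9
```

Call:
play_rows(
  motion=[
    [[0, 0, 0.001, 0, 0, 0], [0, 0, 0.002, 0, 0, 0], [0, 0, 0.003, 0, 0, 0], [0, 0, 0.003, 0, 0, 0]],
  ],
)

```text
time_s: 13.57
position: [0.5283, -0.2141, 0.1704]
tcp_rot: [[-0.975, -0.223, -0.0], [-0.223, 0.975, 0.0], [0.0, 0.0, -1.0]]
force: [0.4, 0.8, -1.1]
opening: 0.134
grasp_force: 29.9
```

Call:
play_rows(
  motion=[
    [[0, 0, 0.001, 0, 0, 0], [0, 0, 0.002, 0, 0, 0], [0, 0, 0.003, 0, 0, 0], [0, 0, 0.003, 0, 0, 0]],
  ],
)

```text
time_s: 13.9
position: [0.5283, -0.2142, 0.1674]
tcp_rot: [[-0.975, -0.223, -0.0], [-0.223, 0.975, 0.0], [0.0, 0.0, -1.0]]
force: [0.8, 0.2, -1.5]
opening: 0.135
grasp_force: 29.9
```

Call:
play_rows(
  motion=[
    [[0, 0, 0.001, 0, 0, 0], [0, 0, 0.002, 0, 0, 0], [0, 0, 0.003, 0, 0, 0], [0, 0, 0.003, 0, 0, 0]],
  ],
)

```text
time_s: 14.23
position: [0.5283, -0.2141, 0.1644]
tcp_rot: [[-0.975, -0.223, -0.0], [-0.223, 0.975, 0.0], [0.0, 0.0, -1.0]]
force: [-0.9, 0.2, -2.1]
opening: 0.135
grasp_force: 29.9
```

Call:
play_rows(
  motion=[
    [[0, 0, 0.001, 0, 0, 0], [0, 0, 0.002, 0, 0, 0], [0, 0, 0.003, 0, 0, 0], [0, 0, 0.003, 0, 0, 0]],
  ],
)

```text
time_s: 14.57
position: [0.5284, -0.2141, 0.1614]
tcp_rot: [[-0.975, -0.223, -0.0], [-0.223, 0.975, 0.0], [0.0, 0.0, -1.0]]
force: [0.1, 0.5, -0.7]
opening: 0.136
grasp_force: 29.9
```

Call:
play_rows(
  motion=[
    [[0, 0, 0.001, 0, 0, 0], [0, 0, 0.002, 0, 0, 0], [0, 0, 0.003, 0, 0, 0], [0, 0, 0.003, 0, 0, 0]],
  ],
)

```text
time_s: 14.9
position: [0.5283, -0.2141, 0.1584]
tcp_rot: [[-0.975, -0.223, -0.0], [-0.223, 0.975, 0.0], [0.0, 0.0, -1.0]]
force: [-1.0, -0.7, -1.3]
opening: 0.136
grasp_force: 29.9
```

The underside is now below any possible collar top with no contact, so the lugs are in the slots. I'll keep feeling down for the seal.

Call:
play_rows(
  motion=[
    [[0, 0, 0.001, 0, 0, 0], [0, 0, 0.002, 0, 0, 0], [0, 0, 0.003, 0, 0, 0], [0, 0, 0.003, 0, 0, 0]],
  ],
)

```text
time_s: 15.23
position: [0.5284, -0.2142, 0.1554]
tcp_rot: [[-0.975, -0.223, -0.0], [-0.223, 0.975, 0.0], [0.0, 0.0, -1.0]]
force: [-0.8, 0.4, -0.8]
opening: 0.137
grasp_force: 29.9
```

Call:
play_rows(
  motion=[
    [[0, 0, 0.001, 0, 0, 0], [0, 0, 0.002, 0, 0, 0], [0, 0, 0.003, 0, 0, 0], [0, 0, 0.003, 0, 0, 0]],
  ],
)

```text
time_s: 15.57
position: [0.5284, -0.2141, 0.1524]
tcp_rot: [[-0.975, -0.223, -0.0], [-0.223, 0.975, 0.0], [0.0, 0.0, -1.0]]
force: [0.2, -0.7, -1.1]
opening: 0.136
grasp_force: 29.9
```

Call:
play_rows(
  motion=[
    [[0, 0, 0.001, 0, 0, 0], [0, 0, 0.002, 0, 0, 0], [0, 0, 0.002, 0, 0, 0], [0, 0, 0.002, 0, 0, 0]],
  ],
)

```text
time_s: 15.9
position: [0.5285, -0.2142, 0.1506]
tcp_rot: [[-0.975, -0.223, -0.0], [-0.223, 0.975, 0.0], [0.0, 0.0, -1.0]]
force: [0.1, -0.2, -0.8]
opening: 0.13
grasp_force: 29.9
```

Call:
play_rows(
  motion=[
    [[0, 0, 0.001, 0, 0, 0], [0, 0, 0.002, 0, 0, 0], [0, 0, 0.002, 0, 0, 0], [0, 0, 0.002, 0, 0, 0]],
  ],
)

```text
time_s: 16.23
position: [0.5284, -0.2142, 0.1486]
tcp_rot: [[-0.975, -0.223, -0.0], [-0.223, 0.975, 0.0], [0.0, 0.0, -1.0]]
force: [0.2, -0.4, -1.3]
opening: 0.138
grasp_force: 29.9
```

Call:
play_rows(
  motion=[
    [[0, 0, 0.001, 0, 0, 0], [0, 0, 0.002, 0, 0, 0], [0, 0, 0.002, 0, 0, 0], [0, 0, 0.002, 0, 0, 0]],
  ],
)

```text
time_s: 16.57
position: [0.5286, -0.2143, 0.1469]
tcp_rot: [[-0.975, -0.223, 0.0], [-0.223, 0.975, -0.0], [-0.0, -0.0, -1.0]]
force: [-0.1, 0.9, 1.0]
opening: 0.137
grasp_force: 30.0
```

Contact with the seal at a reading of about 0.147. Next I'll press about 10 mm, with a check partway.

Call:
play_rows(
  motion=[
    [[0, 0, 0.001, 0, 0, 0], [0, 0, 0.002, 0, 0, 0], [0, 0, 0.003, 0, 0, 0], [0, 0, 0.004, 0, 0, 0], [0, 0, 0.004, 0, 0, 0]],
  ],
)

```text
time_s: 16.98
position: [0.5286, -0.2143, 0.1429]
tcp_rot: [[-0.975, -0.223, 0.0], [-0.223, 0.975, -0.0], [-0.0, -0.0, -1.0]]
force: [-0.7, 0.5, 5.8]
opening: 0.137
grasp_force: 30.0
```

Call:
play_rows(
  motion=[
    [[0, 0, 0.001, 0, 0, 0], [0, 0, 0.002, 0, 0, 0], [0, 0, 0.003, 0, 0, 0], [0, 0, 0.003, 0, 0, 0]],
  ],
)

```text
time_s: 17.32
position: [0.5287, -0.2143, 0.1403]
tcp_rot: [[-0.975, -0.223, 0.001], [-0.223, 0.975, -0.0], [-0.0, -0.0, -1.0]]
force: [-1.8, 0.5, 7.2]
opening: 0.135
grasp_force: 30.0
```

Call:
play_rows(
  motion=[
    [[0, 0, 0.001, 0, 0, 0], [0, 0, 0.002, 0, 0, 0], [0, 0, 0.003, 0, 0, 0], [0, 0, 0.003, 0, 0, 0], [0, 0, 0.003, 0, 0, 0]],
  ],
)

```text
time_s: 17.73
position: [0.5287, -0.2143, 0.1379]
tcp_rot: [[-0.975, -0.223, 0.001], [-0.223, 0.975, -0.001], [-0.001, -0.001, -1.0]]
force: [-2.3, 2.3, 9.3]
opening: 0.134
grasp_force: 30.0
```

```bash
python3 - <<'E'
from rig import bot,imaging
import numpy as np
F=[]
for _ in range(6):
  imaging.capture("top");s=bot.read_state();F.append(np.r_[s["force"],s["position"][2],s["moment"]])
print(np.mean(F,0).round(4),s["joint_positions"].round(1))
E
```

```text
[-2.0796e+00  1.3291e+00  9.8264e+00  1.3790e-01  2.9710e-01  4.2590e-01
  4.0000e-03] [ -33.3   30.6   93.6   -0.    55.8 -136.2]
```

Call:
play_rows(
  motion=[
    [[0, 0.0005, 0.0007, 0, 0, 0], [0, 0.0005, 0.0014, 0, 0, 0], [0, 0.0005, 0.0014, 0, 0, 0]],
  ],
)

```text
time_s: 18.28
position: [0.5287, -0.2142, 0.1367]
tcp_rot: [[-0.975, -0.223, 0.001], [-0.223, 0.975, -0.001], [-0.001, -0.002, -1.0]]
force: [-1.2, 1.2, 10.3]
opening: 0.138
grasp_force: 30.0
```

Call:
play_rows(
  motion=[
    [[0, 0, 0, 0, 0, 3], [0, 0, 0, 0, 0, 6], [0, 0, 0, 0, 0, 9], [0, 0, 0, 0, 0, 12], [0, 0, 0, 0, 0, 12]],
  ],
)

```text
time_s: 18.7
position: [0.5298, -0.2146, 0.1371]
tcp_rot: [[-1.0, -0.014, 0.003], [-0.014, 1.0, -0.002], [-0.003, -0.002, -1.0]]
force: [-2.0, 1.5, 10.8]
opening: 0.133
grasp_force: 30.0
```

```bash
cat > st.py <<'E'
from rig import bot,imaging
import numpy as np
F=[]
for _ in range(5):
  imaging.capture("top");s=bot.read_state();F.append(np.r_[s["force"],s["position"]*1000,s["moment"]])
R=s["tcp_rot"];print(np.mean(F,0).round(2),"yaw",np.degrees(np.arctan2(R[1,0],R[0,0])).round(2),s["opening"],s["grasp_force"],s["joint_positions"].round(1),s["time_s"])
E
python3 st.py
```

```text
[-1.2300e+00  1.0400e+00  1.0810e+01  5.2978e+02 -2.1456e+02  1.3708e+02
  1.7000e-01  1.9000e-01 -2.0000e-02] yaw -179.13 0.135441988875657 29.97535765171051 [ -33.2   30.6   93.6    0.    55.5 -124.1] 18.95
```

It turns freely, with no torque and about 12 N of spring force, so I'll carry on turning.

Call:
play_rows(
  motion=[
    [[0, 0, 0.0003, 0, 0, 4], [0, 0, 0.0003, 0, 0, 8], [0, 0, 0.0003, 0, 0, 12], [0, 0, 0.0003, 0, 0, 16], [0, 0, 0.0003, 0, 0, 20], [0, 0, 0.0003, 0, 0, 24], [0, 0, 0.0003, 0, 0, 24]],
  ],
)

```text
time_s: 19.53
position: [0.5297, -0.2141, 0.1368]
tcp_rot: [[-0.919, 0.395, 0.003], [0.395, 0.919, -0.002], [-0.004, -0.0, -1.0]]
force: [-0.9, 1.9, 11.5]
opening: 0.137
grasp_force: 30.0
```

```bash
python3 st.py
```

```text
[-1.0500e+00  2.0100e+00  1.1260e+01  5.2969e+02 -2.1413e+02  1.3676e+02
  2.6000e-01  2.0000e-01 -6.0000e-02] yaw 156.86 0.13507931850858493 29.97725933790207 [ -33.2   30.7   93.6    0.    55.5 -100.1] 19.7833
```

Call:
play_rows(
  motion=[
    [[0, 0, 0, 0, 0, 5], [0, 0, 0, 0, 0, 10], [0, 0, 0, 0, 0, 15], [0, 0, 0, 0, 0, 20], [0, 0, 0, 0, 0, 25], [0, 0, 0, 0, 0, 30], [0, 0, 0, 0, 0, 30]],
  ],
)

```text
time_s: 20.37
position: [0.5298, -0.2137, 0.1368]
tcp_rot: [[-0.598, 0.802, 0.003], [0.802, 0.598, -0.001], [-0.003, 0.002, -1.0]]
force: [-1.5, 2.7, 10.6]
opening: 0.136
grasp_force: 30.0
```

Call:
play_rows(
  motion=[
    [[0, 0, 0, 0, 0, 4], [0, 0, 0, 0, 0, 8], [0, 0, 0, 0, 0, 12], [0, 0, 0, 0, 0, 16], [0, 0, 0, 0, 0, 20], [0, 0, 0, 0, 0, 20]],
  ],
)

```text
time_s: 20.87
position: [0.5302, -0.2134, 0.1368]
tcp_rot: [[-0.288, 0.958, 0.004], [0.958, 0.288, -0.0], [-0.002, 0.004, -1.0]]
force: [0.2, 3.5, 11.4]
opening: 0.135
grasp_force: 30.0
```

```bash
python3 st.py
```

```text
[ 6.0000e-02  3.3200e+00  1.1280e+01  5.3020e+02 -2.1346e+02  1.3680e+02
  5.4000e-01  1.0000e-02 -0.0000e+00] yaw 106.84 0.13293501675420333 29.975789487361908 [-33.2  30.7  93.6   0.1  55.5 -50.1] 21.1167
```

Call:
play_rows(
  motion=[
    [[0.0005, 0, 0, 0, 0, 2], [0.0007, 0, 0, 0, 0, 4], [0.0007, 0, 0, 0, 0, 4.5], [0.0007, 0, 0, 0, 0, 4.5]],
  ],
)

```text
time_s: 21.45
position: [0.5303, -0.2134, 0.1369]
tcp_rot: [[-0.214, 0.977, 0.005], [0.977, 0.214, -0.002], [-0.003, 0.004, -1.0]]
force: [1.1, 2.5, 10.9]
opening: 0.136
grasp_force: 30.0
```

Call:
play_rows(
  motion=[
    [[0, 0, -0.001, 0, 0, 0], [0, 0, -0.002, 0, 0, 0], [0, 0, -0.003, 0, 0, 0], [0, 0, -0.004, 0, 0, 0], [0, 0, -0.0045, 0, 0, 0], [0, 0, -0.0045, 0, 0, 0]],
  ],
)

```text
time_s: 21.95
position: [0.5302, -0.2134, 0.1407]
tcp_rot: [[-0.214, 0.977, 0.005], [0.977, 0.214, -0.001], [-0.002, 0.004, -1.0]]
force: [0.9, 3.0, 7.0]
opening: 0.14
grasp_force: 30.0
```

```bash
python3 st.py
```

```text
[ 1.4400e+00  1.7000e+00  6.6000e+00  5.3017e+02 -2.1340e+02  1.4067e+02
  2.5000e-01 -2.2000e-01  4.0000e-02] yaw 102.36 0.13338315747677787 29.967302083969116 [-33.2  30.3  93.4   0.1  56.  -45.6] 22.2
```

Call:
play_rows(
  motion=[
    [[0, 0, -0.0005, 0, 0, 0], [0, 0, -0.001, 0, 0, 0], [0, 0, -0.0015, 0, 0, 0], [0, 0, -0.0018, 0, 0, 0], [0, 0, -0.0018, 0, 0, 0]],
  ],
)

```text
time_s: 22.62
position: [0.53, -0.2134, 0.142]
tcp_rot: [[-0.214, 0.977, 0.004], [0.977, 0.214, -0.001], [-0.002, 0.004, -1.0]]
force: [2.9, 1.2, 6.1]
opening: 0.137
grasp_force: 30.0
```

```bash
python3 st.py
```

```text
[ 3.2600e+00  1.5600e+00  6.4800e+00  5.2997e+02 -2.1343e+02  1.4203e+02
  2.3000e-01 -6.1000e-01  6.0000e-02] yaw 102.35 0.13703561617744864 29.976966083049774 [-33.2  30.2  93.4   0.1  56.2 -45.6] 22.8667
```

Call:
play_rows(
  motion=[
    [[0, 0, -0.0005, 0, 0, 0], [0, 0, -0.001, 0, 0, 0], [0, 0, -0.001, 0, 0, 0], [0, 0, -0.001, 0, 0, 0]],
  ],
)

```text
time_s: 23.2
position: [0.5297, -0.2134, 0.1425]
tcp_rot: [[-0.214, 0.977, 0.003], [0.977, 0.214, -0.001], [-0.001, 0.003, -1.0]]
force: [5.5, 1.7, 2.8]
opening: 0.137
grasp_force: 30.0
```

```bash
python3 st.py
```

```text
[ 5.1600e+00  1.5400e+00  2.9600e+00  5.2972e+02 -2.1340e+02  1.4245e+02
  1.7000e-01 -1.0000e+00  2.0000e-02] yaw 102.34 0.13678310638032962 29.986807107925415 [-33.2  30.2  93.4   0.1  56.3 -45.6] 23.45
```

The force dropped sharply over 0.4 mm, so the lugs are caught on the pocket roofs. I'll relieve the side load, open and rise.

Call:
play_rows(
  motion=[
    [[0, 0.0005, 0, 0, 0, 0], [0, 0.001, 0, 0, 0, 0], [0, 0.001, 0, 0, 0, 0]],
  ],
)

```text
time_s: 23.7
position: [0.5298, -0.2133, 0.1424]
tcp_rot: [[-0.214, 0.977, 0.001], [0.977, 0.214, -0.001], [-0.001, 0.001, -1.0]]
force: [4.5, -0.4, 3.5]
opening: 0.133
grasp_force: 30.0
```

Call:
play_rows(
  motion=[
    [[0, 0, 0, 0, 0, 0], [0, 0, 0, 0, 0, 0], [0, 0, 0, 0, 0, 0], [0, 0, 0, 0, 0, 0], [0, 0, 0, 0, 0, 0], [0, 0, 0, 0, 0, 0], [0, 0, 0, 0, 0, 0]],
  ],
  fingers=0.04,
)

```text
time_s: 24.28
position: [0.5286, -0.2127, 0.1419]
tcp_rot: [[-0.214, 0.977, -0.001], [0.977, 0.214, 0.0], [0.001, -0.001, -1.0]]
force: [0.2, -0.7, -1.1]
opening: 0.453
grasp_force: 0.0
```

Call:
play_rows(
  motion=[
    [[0, 0, -0.005, 0, 0, 0], [0, 0, -0.015, 0, 0, 0], [0, 0, -0.03, 0, 0, 0], [0, 0, -0.05, 0, 0, 0], [0, 0, -0.08, 0, 0, 0], [0, 0, -0.11, 0, 0, 0], [0, 0, -0.11, 0, 0, 0], [0, 0, -0.11, 0, 0, 0]],
  ],
)

```text
time_s: 24.95
position: [0.5305, -0.2137, 0.2555]
tcp_rot: [[-0.214, 0.977, 0.005], [0.977, 0.214, -0.004], [-0.005, 0.004, -1.0]]
force: [-0.4, -0.1, 0.1]
opening: 0.463
grasp_force: 0.0
```

Released and clear. No picture views remain, so I'll step aside and check the result numerically.

Call:
play_rows(
  motion=[
    [[-0.025, 0, 0, 0, 0, 0], [-0.05, 0, 0, 0, 0, 0], [-0.08, 0, 0, 0, 0, 0], [-0.08, 0, 0, 0, 0, 0], [-0.08, 0, 0, 0, 0, 0], [-0.08, 0, 0, 0, 0, 0]],
  ],
)

```text
time_s: 25.45
position: [0.5453, -0.29, 0.2511]
tcp_rot: [[-0.214, 0.977, -0.002], [0.977, 0.214, 0.002], [0.003, -0.002, -1.0]]
force: [-0.1, 0.4, -0.2]
opening: 0.461
grasp_force: 0.0
```

```bash
python3 - <<'E'
from rig import bot,imaging,finder
from h import *
import cv2
F=[imaging.capture("wrist") for _ in range(6)];o=F[-1];o["K"]=o["camera_matrix"];f=np.mean([x["frame"] for x in F],0)[:,:,::-1]
u,v=w2px(o,[.5295,-.2138,.155]).astype(int);print(u,v)
for n in("stopper","stopper_wing"):
  for d in finder.recognise("wrist",n)[:2]:print(n,d)
m=(f.max(2)<75).astype(np.uint8);m[v+55:]=0;m[:,:u-70]=0;m[:,u+70:]=0;m[:max(v-60,0)]=0
cn=max(cv2.findContours(m,0,2)[0],key=cv2.contourArea);e=cv2.fitEllipse(cn);print(e)
for z in(.145,.153,.165):
  c=px2w(o,e[0],z);r=px2w(o,(e[0][0]+e[1][0]/2,e[0][1]),z);print(z,c.round(4),"r",np.linalg.norm(r-c)*1e3)
# wing: mean brightness profile across columns in flange
x,y=map(int,e[0]);b=f.mean(2)
print(b[y-15:y+15,x-30:x+31:2].mean(0).round(0))
np.savez("w3.npz",f=f)
E
```

```text
256 102
stopper {'at': [0.5241, -0.2123, 0.1518], 'confidence': 0.55}
stopper_wing {'at': [0.5301, -0.2185, 0.1539], 'confidence': 0.98}
((259.27777099609375, 112.63391876220703), (53.980831146240234, 61.93948745727539), 61.98902130126953)
0.145 [ 0.5341 -0.2219  0.145 ] r 26.37204516142093
0.153 [ 0.534  -0.2219  0.153 ] r 25.64807902291187
0.165 [ 0.5338 -0.2219  0.165 ] r 24.562129815148257
[67. 65. 65. 64. 63. 63. 62. 61. 60. 55. 51. 53. 59. 59. 59. 59. 59. 56.
 56. 59. 59. 59. 60. 60. 60. 61. 61. 62. 63. 68. 80.]
```

```bash
python3 - <<'E'
from rig import imaging
from h import *
import cv2
o=imaging.capture("wrist");o["K"]=o["camera_matrix"];f=np.load("w3.npz")["f"]
u,v=256,102
print("row",f[102,205:310:4].round(0)[:, [2,1]].T.tolist())
for T in(85,95,105):
  m=(f.max(2)<T).astype(np.uint8);m[v+60:]=0;m[:,:u-60]=0;m[:,u+60:]=0
  cn=max(cv2.findContours(m,0,2)[0],key=cv2.contourArea);h=cv2.convexHull(cn);e=cv2.fitEllipse(h)
  for z in(.153,):
    c=px2w(o,e[0],z);d=[np.linalg.norm(px2w(o,(e[0][0]+e[1][0]/2*s,e[0][1]),z)-c)*1e3 for s in(1,)];print(T,e,c.round(4),d)
b=f.mean(2)
for y in range(80,130,8):print(y,(240+np.argmin(b[y:y+4,240:258].mean(0))),b[y:y+4,238:276].mean(0).round(0).astype(int).tolist())
E
```

```text
row [[244.0, 243.0, 184.0, 238.0, 179.0, 78.0, 76.0, 75.0, 74.0, 72.0, 70.0, 61.0, 68.0, 68.0, 69.0, 66.0, 68.0, 69.0, 71.0, 71.0, 72.0, 73.0, 177.0, 232.0, 200.0, 76.0, 77.0], [232.0, 229.0, 64.0, 90.0, 168.0, 65.0, 64.0, 63.0, 62.0, 60.0, 58.0, 49.0, 57.0, 57.0, 59.0, 55.0, 57.0, 58.0, 60.0, 60.0, 61.0, 63.0, 160.0, 62.0, 59.0, 65.0, 64.0]]
85 ((257.11444091796875, 105.20063781738281), (68.16018676757812, 71.42118835449219), 5.601874351501465) [ 0.5308 -0.2163  0.153 ] [np.float64(32.19280977629705)]
95 ((257.0863342285156, 105.12598419189453), (68.9617919921875, 72.14334106445312), 3.9253761768341064) [ 0.5307 -0.2163  0.153 ] [np.float64(32.569318026684584)]
105 ((257.03070068359375, 105.11088562011719), (69.33561706542969, 72.84666442871094), 4.390908241271973) [ 0.5307 -0.2163  0.153 ] [np.float64(32.74544139543306)]
80 250 [71, 70, 71, 70, 70, 70, 70, 69, 70, 70, 68, 66, 62, 62, 66, 67, 67, 68, 68, 68, 67, 68, 67, 68, 67, 65, 63, 65, 67, 68, 68, 68, 68, 68, 68, 68, 68, 68]
88 250 [68, 68, 67, 67, 67, 67, 66, 66, 66, 64, 61, 58, 56, 58, 62, 64, 65, 64, 64, 65, 65, 65, 64, 65, 6
[... 158 characters left out ...]
 61, 58, 57, 59, 61, 61, 62, 62, 62, 62, 62, 62, 62, 62]
104 249 [64, 63, 63, 62, 63, 62, 62, 62, 60, 57, 54, 51, 51, 54, 58, 59, 59, 60, 59, 60, 59, 60, 60, 59, 58, 56, 55, 57, 59, 59, 59, 60, 60, 60, 60, 60, 60, 60]
112 249 [62, 62, 61, 61, 61, 60, 60, 59, 56, 53, 51, 50, 51, 52, 56, 58, 59, 58, 59, 58, 58, 58, 58, 58, 57, 55, 54, 55, 58, 58, 58, 59, 59, 59, 59, 59, 59, 59]
120 249 [62, 61, 61, 61, 60, 60, 60, 59, 56, 52, 50, 50, 50, 52, 55, 57, 58, 58, 58, 57, 57, 57, 57, 57, 57, 54, 54, 56, 57, 57, 58, 57, 58, 58, 58, 59, 58, 58]
128 250 [61, 61, 61, 60, 60, 59, 59, 59, 58, 54, 50, 50, 50, 51, 55, 57, 58, 57, 57, 58, 57, 57, 57, 57, 56, 55, 55, 56, 57, 57, 58, 58, 58, 58, 58, 59, 59, 59]
```

The flange sits low on the collar and the wing stands at the quarter-turn angle, with nothing touching it. I'll hand in.

```bash
python3 -c "
from rig import bot
print(bot.hand_in())"
```

```text
the job is handed in; nothing more can be done
None
```

The stopper is in the flask's mouth, turned a quarter turn clockwise and released; by force, height and wing angle it is caught and holding by itself, and the job was handed in at about 26 s of the 66 s allowed, though I did not check the bystanders afterwards.

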